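Index the brush-block turntable to its next hole

ROBOT

A 6-joint arm with a two-finger parallel gripper is mounted at the origin on the work surface. World frame = base frame: x ahead of the robot, y to its left, z up, the work surface at z = 0. Lengths are in mm, angles in rad, forces in N, time in s.
With the tool pointing down it reaches from about 350 to 975 mm from the base axis. Payload 7.1 kg.
Tool frame: the origin (TCP) lies on the mounting face of the last link; the fingertips stand 182 mm ahead of it and the grasp point (between the pads) lies 163 mm ahead of it (ctrl.tcp_to_tips is the distance from the TCP to the fingertips, in mm); z points along the fingers, y is the direction in which the jaws open and shut (so a half turn about z gives the same grasp; the last joint's range is limited). The gripper opens to 88 mm and grips with 3 to 60 N. Pads are 20 mm wide; open, the fingers measure 115 mm over their backs; the gripper's body (75 mm by 178 mm) begins 61 mm behind the grasp point.
Start: joints at [1.3, 0.423, 1.63, -0, 1.089, -0.019], TCP at [155.686, 605.284, 404.675] pointing down, gripper open.
Joint ranges: [-3, 3], [-0.9, 2.11], [0.09, 2.58], [-1.31, 4.45], [0.11, 2.69], [-2.54, 2.54]. Speed limits (rad/s): [2.39, 2.39, 3.01, 3.14, 3.14, 3.14].

INTERFACE

Orientations are given as a rotation vector (axis times angle).
In Python, from workcell import ctrl gives the robot as it stands. The module is installed in compiled form; this text tells all that it offers.
- The arm moves only by the tool send_rows, never from a script. Its argument "commands" is a list of rows, each an object with "translation": the shift along the world's x, y, z normalised to -1 to 1, where 1 is 0.1 m, a list of three; "twist": the turn, a rotation vector about the world's x, y, z normalised to -1 to 1, where 1 is 0.5 rad, a list of three. A call has exactly 10 rows; each row is the pose to reach, as a shift and turn from the pose commanded when the call began; what a row does not reach only later rows make up. A row lasts 1/10 s, in which the tool goes at most 50 mm and 8.59 degrees, less where a joint would pass 70% of its speed; a pose out of reach is approached as far as the arm can. A call with a number of a shift or a turn outside -1 to 1 is refused whole. A call with a gripper value outside its range is refused whole. "grip" is the closure, from -1 (fully open) to 1 (shut), set as the call begins (left out, the last holds). The fingers move at their own pace and stop on an object; the grip force is fixed at half the most. Time passes only in rows, so rows that repeat a pose let the fingers close, or fill a call up. It gives the time, the measured TCP pose, the force and the opening at its end, in the units of the state.
- ctrl.get_obs(): the state, without advancing time (a new reading comes with each control period).
- ctrl.get_image(name): name is "scene" or "top" or "wrist"; returns a dict with "img" (384x512x3 uint8, red, green, blue), "intrinsics" (3x3 intrinsics, pixels), "dist" ([k1, k2, p1, p2, k3] as OpenCV has them; the pictures are not rectified), "cam_to_world" (4x4, takes a point from camera to world coordinates). Camera axes: x right, y down, z forward; pixel columns grow to the right and rows downward; lengths in mm; the calibration is good to about 2 mm. A picture is of the moment at which its call begins. There is no depth.
- ctrl.close_job(): hands the job in, once; it reports no verdict.
The state is a dict: "t": time; "qpos": joint angles; "qvel": joint speeds; "joint_torque": joint torques, N m; "ee_pos": TCP position; "orientation": TCP orientation; "ft_force": force on the tool from outside, world axes, zero at the start; "moment": the same for the moment, N m; "width": finger opening in mm.
Only numpy, scipy, OpenCV 4.12 (cv2) and the standard library are available. Lean on these libraries where they do the work, as an engineer would, in place of code of your own. Each camera call takes 0.05 s, during which the arm holds its last target. There are 200 camera calls.

TASK

The wooden brush block on the indexing turntable is ready for its next row: press the turntable's plunger button in with the fingertips, push the table round clockwise (seen from above) to the next hole without going past it, and let the plunger spring fully out again so that it locks there. Leave the block sitting on its spigot, grasp or lift nothing, and leave the other things on the bench where they are.

Things in the scene. Friction and masses are not known exactly. Their poses are not given: they have to be found in the camera images.
- turntable (a joint): Angle (rad) of the rotating aluminium table about its vertical axis: 0 = locked in the hole where it starts, growing clockwise seen from above. Six holes, 1.047 rad (60 degrees) apart: the next is at 1.047. It turns easily (about 0.1 N m of friction, 1.5 kg) and stays where it is left, but turns only with the plunger in; locked, it has about 0.01 rad of play.
- plunger (a joint): How far the button is pressed in (m): 0 = out (locked in a hole), 0.011 = fully in; spring 4 N out, 8 N in. More than 8 mm in, the table is free to turn. Let go between holes, it stays about 7.5 mm in; the table can then be pushed on with nothing on the button, and the round-nosed pin snaps out and locks by itself at the next hole (drawn in from about 3 mm either side).
- button_top (a point): Centre of the plunger button's flat top: brass, 40 mm across, 84 mm above the bench when out, 95 mm from the axis. Pressed straight down; travels with the table. It lies in a thumb cup: dark steel ring fixed to the table, bore 52 mm, wall 5 mm, rim 102 mm above the bench (18 mm over the button). Fingertips in the cup press the button and push the cup's wall to turn the table.
- table_axis (a point): Point on the turntable's vertical axis at its top face, 62 mm above the bench; z up. The rotating table is an aluminium disc 144 mm in diameter with one ear that carries the cup; below it a fixed round base with index plate, 250 mm in diameter, top at 40 mm, has the six dark holes 95 mm from the axis.
- next_hole (a point): Centre of the next hole, on the fixed index plate's top face (40 mm above the bench), 95 mm from the axis, 60 degrees clockwise from the button's place at the start: the button must end straight above it.
- block_centre (a point): Centre of the loose bare wooden brush block, a ring 66 mm in diameter, 24 mm high with a 24 mm hole, that sits on a 20 mm spigot in the middle of the turntable; its top is 86 mm above the bench. It rides along with the table.
- tin: Bystander: small steel tack tin, 54 mm in diameter, 55 mm high, close beside the base; origin under its centre.
- chalk: Bystander: white chalk block 52 x 30 x 22 mm, close beside the base; origin under its centre.
- awl: Bystander: awl with a wooden handle, 130 mm long, lying close beside the base; origin at its underside.
- spray: Bystander: white spray bottle, 64 mm in diameter, 190 mm high; origin under its centre.
- scrub: Bystander: red scrubbing brush 200 x 58 x 64 mm; origin under its centre.
- shears: Bystander: steel carpet shears, about 230 mm long, lying flat, up to 12 mm high; origin between the finger loops and the pivot.
- measure: Bystander: yellow tape measure 66 x 40 x 62 mm; origin under its centre.
Not all that is in view belongs to the job. Of the things shaped like the part that bears block_centre, the wooden one is meant.

How it is judged:
By the outcome, as a careful person would: the job done as asked, in the order asked, and still so for the second after the job is handed in, with the robot touching nothing.
It also fails if it takes over 42 s, if anything falls off the work surface, if the arm or the gripper's body presses on something with over 40 N, if the wrist force passes 120 N, or if a joint passes its speed limit or range.

## Working session

There is one attempt and no reset: what is moved stays moved. The work goes in short steps, Python scripts to look and compute and a tool call to move; the robot and the scene stay as the last step left them, time stands still between calls to the robot, and variables do not carry over. Pictures are saved under pics/ and viewed, about 8 in all and at most 12, crops included, and the job is handed in when it is done.

Besides the shell and the picture viewer there is one more tool, called after "Call:" by a JSON object that holds its "api" and its "payload", one argument or row to a line. send_rows: Moves the arm, as the interface text tells. Its arguments: {"type":"object","properties":{"commands":{"type":"array","items":{"type":"object","properties":{"translation":{"type":"array","items":{"type":"number"}},"twist":{"type":"array","items":{"type":"number"}}}}},"grip":{"type":"number"}},"required":["commands"]}

```bash
mkdir -p pics; cat > h.py <<'E'
import numpy as np, cv2
from workcell import ctrl
def save(n,f):
    d=ctrl.get_image(n); cv2.imwrite('pics/'+f+'.png',d['img'][:,:,::-1]); np.savez('pics/'+f+'.npz',**{k:np.array(v) for k,v in d.items()}); return d
def ray(d,uv,z):
    p=cv2.undistortPoints(np.array(uv,float).reshape(-1,1,2),np.array(d['intrinsics'],float),np.array(d['dist'],float)).reshape(-1,2)
    T=np.array(d['cam_to_world']); v=np.c_[p,np.ones(len(p))]@T[:3,:3].T; c=T[:3,3]
    return c+v*((z-c[2])/v[:,2])[:,None]
def proj(d,P):
    T=np.linalg.inv(np.array(d['cam_to_world'])); r,_=cv2.Rodrigues(T[:3,:3])
    return cv2.projectPoints(np.array(P,float).reshape(-1,1,3),r,T[:3,3],np.array(d['intrinsics'],float),np.array(d['dist'],float))[0].reshape(-1,2)
E
python3 - <<'E'
from h import *
a=save('top','top0')['img'];b=save('scene','scene0')['img']
s=np.hstack([a,b]);cv2.imwrite('pics/both.png',cv2.resize(a,(800,600),interpolation=cv2.INTER_CUBIC)[:,:,::-1])
o=ctrl.get_obs();print(o['t'],o['ee_pos'],o['orientation'],o['ft_force'],o['width'],ctrl.tcp_to_tips)
E
```

```text
0.1 [155.63471226 605.05752682 403.98505265] [-3.94454016e-01 -3.11654031e+00  2.12634282e-03] [ 0.09420367 -0.1681043   0.3838059 ] 87.74416081820382 182.0
```

View pics/both.png

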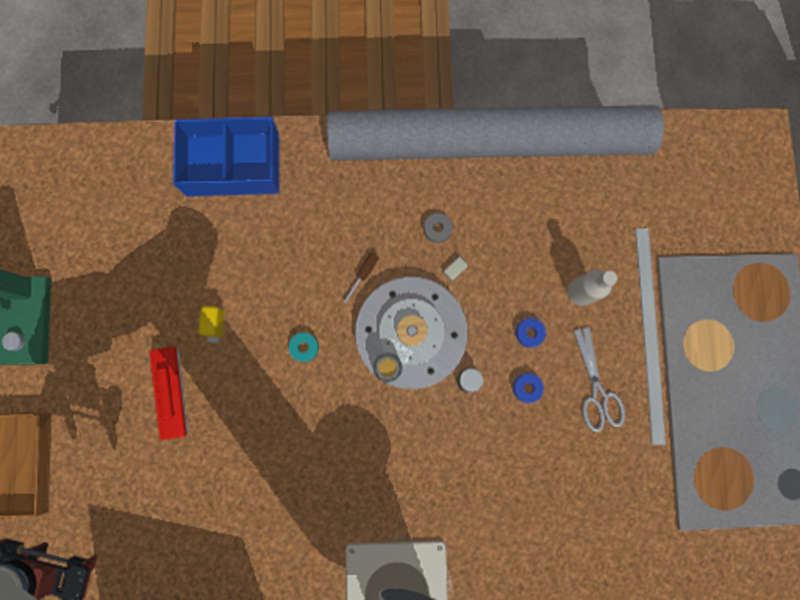

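View pics/scene0.png

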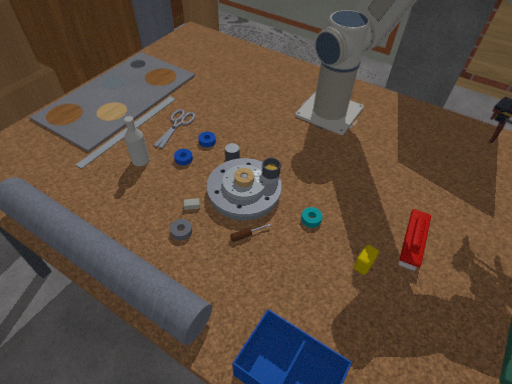

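The top view shows the turntable around (411,332) in the 800-px image. The cup and brass button are at (386,368), lower left, and the next hole clockwise is at (368,329). The tin, chalk and awl are close beside the base. Next I'll measure these.

```bash
python3 - <<'E'
from h import *
d=dict(np.load('pics/top0.npz'));im=d['img'];f=512/800
holes=[]
g=cv2.cvtColor(im,cv2.COLOR_RGB2GRAY)
for u,v in [(368,329),(392,294),(435,297),(454,335)]:
    c=np.array([u*f,v*f]);x0,y0=(c-5).astype(int);p=g[y0:y0+11,x0:x0+11].astype(float)
    w=np.clip(np.median(p)-25-p,0,None);yy,xx=np.mgrid[0:11,0:11]
    holes.append([x0+(w*xx).sum()/w.sum(),y0+(w*yy).sum()/w.sum()])
H=ray(d,holes,40);print(H)
A=np.c_[2*H[:,:2],np.ones(4)];s=np.linalg.lstsq(A,(H[:,:2]**2).sum(1),rcond=None)[0]
print('axis',s[:2],'r',np.sqrt(s[2]+s[0]**2+s[1]**2))
hsv=cv2.cvtColor(im,cv2.COLOR_RGB2HSV)
m=(hsv[...,0]>12)&(hsv[...,0]<35)&(hsv[...,1]>90);m[:225]=0;m[246:]=0;m[:,:238]=0;m[:,258:]=0
v,u=np.nonzero(m);print('btn px',u.mean(),v.mean(),len(u),ray(d,[[u.mean(),v.mean()]],84))
print('angles',np.degrees(np.arctan2(H[:,1]-s[1],H[:,0]-s[0])))
cv2.imwrite('pics/crop0.png',cv2.resize(im[160:265,210:330],None,fx=5,fy=5,interpolation=cv2.INTER_CUBIC)[:,:,::-1])
E
```

```text
[[ 575.61821701   45.3863822    40.        ]
 [ 652.0022174    -8.56281569   40.        ]
 [ 645.57666104 -100.44244334   40.        ]
 [ 561.01472111 -141.72374938   40.        ]]
axis [567.26462236 -48.22535914] r 93.84418942347013
btn px 246.08823529411765 236.71323529411765 136 [[486.14259651  12.90914199  84.        ]]
angles [ 84.90062586  25.08256086 -33.69465551 -93.82424807]
```

View pics/crop0.png

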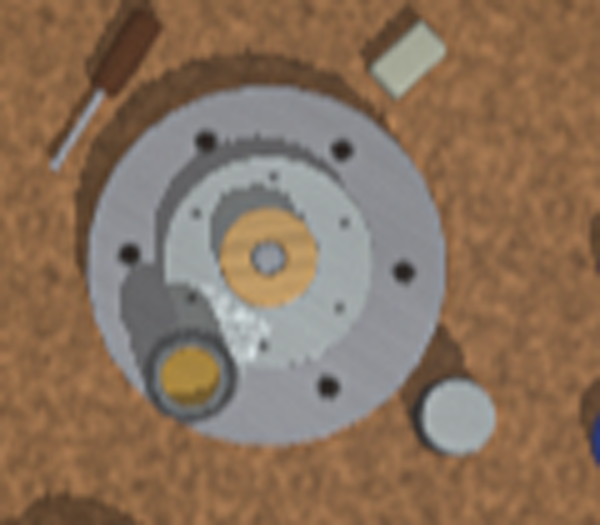

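Call:
{"api": "send_rows", "payload": {
  "commands": [
    {"translation": [0.06, -0.1, 0], "twist": [0, 0, 0]},
    {"translation": [0.11, -0.2, 0], "twist": [0, 0, 0]},
    {"translation": [0.17, -0.3, 0], "twist": [0, 0, 0]},
    {"translation": [0.22, -0.4, 0], "twist": [0, 0, 0]},
    {"translation": [0.28, -0.5, 0], "twist": [0, 0, 0]},
    {"translation": [0.33, -0.6, 0], "twist": [0, 0, 0]},
    {"translation": [0.39, -0.7, 0], "twist": [0, 0, 0]},
    {"translation": [0.44, -0.8, 0], "twist": [0, 0, 0]},
    {"translation": [0.5, -0.9, 0], "twist": [0, 0, 0]},
    {"translation": [0.56, -1, 0], "twist": [0, 0, 0]}
  ],
  "grip": 1
}}

```text
t: 1.1
ee_pos: [212.1, 504.5, 404.7]
orientation: [0.394, 3.117, 0.0]
ft_force: [1.4, -0.1, -1.3]
width: 11.1
```

Call:
{"api": "send_rows", "payload": {
  "commands": [
    {"translation": [0.06, -0.1, 0], "twist": [0, 0, 0]},
    {"translation": [0.11, -0.2, 0], "twist": [0, 0, 0]},
    {"translation": [0.17, -0.3, 0], "twist": [0, 0, 0]},
    {"translation": [0.22, -0.4, 0], "twist": [0, 0, 0]},
    {"translation": [0.28, -0.5, 0], "twist": [0, 0, 0]},
    {"translation": [0.33, -0.6, 0], "twist": [0, 0, 0]},
    {"translation": [0.39, -0.7, 0], "twist": [0, 0, 0]},
    {"translation": [0.44, -0.8, 0], "twist": [0, 0, 0]},
    {"translation": [0.5, -0.9, 0], "twist": [0, 0, 0]},
    {"translation": [0.56, -1, 0], "twist": [0, 0, 0]}
  ]
}}

```text
t: 2.1
ee_pos: [268.1, 404.4, 404.7]
orientation: [-0.394, -3.117, 0.0]
ft_force: [-0.1, 0.5, -0.3]
width: 0.4
```

Call:
{"api": "send_rows", "payload": {
  "commands": [
    {"translation": [0.06, -0.1, 0], "twist": [0, 0, 0]},
    {"translation": [0.11, -0.2, 0], "twist": [0, 0, 0]},
    {"translation": [0.17, -0.3, 0], "twist": [0, 0, 0]},
    {"translation": [0.22, -0.4, 0], "twist": [0, 0, 0]},
    {"translation": [0.28, -0.5, 0], "twist": [0, 0, 0]},
    {"translation": [0.33, -0.6, 0], "twist": [0, 0, 0]},
    {"translation": [0.39, -0.7, 0], "twist": [0, 0, 0]},
    {"translation": [0.44, -0.8, 0], "twist": [0, 0, 0]},
    {"translation": [0.5, -0.9, 0], "twist": [0, 0, 0]},
    {"translation": [0.56, -1, 0], "twist": [0, 0, 0]}
  ]
}}

```text
t: 3.1
ee_pos: [324.2, 304.5, 404.7]
orientation: [0.394, 3.117, 0.0]
ft_force: [0.3, 0.1, 0.5]
width: 0.2
```

Call:
{"api": "send_rows", "payload": {
  "commands": [
    {"translation": [0.06, -0.1, 0], "twist": [0, 0, 0]},
    {"translation": [0.11, -0.2, 0], "twist": [0, 0, 0]},
    {"translation": [0.17, -0.3, 0], "twist": [0, 0, 0]},
    {"translation": [0.22, -0.4, 0], "twist": [0, 0, 0]},
    {"translation": [0.28, -0.5, 0], "twist": [0, 0, 0]},
    {"translation": [0.33, -0.6, 0], "twist": [0, 0, 0]},
    {"translation": [0.39, -0.7, 0], "twist": [0, 0, 0]},
    {"translation": [0.44, -0.8, 0], "twist": [0, 0, 0]},
    {"translation": [0.5, -0.9, 0], "twist": [0, 0, 0]},
    {"translation": [0.56, -1, 0], "twist": [0, 0, 0]}
  ]
}}

```text
t: 4.1
ee_pos: [380.2, 204.5, 404.7]
orientation: [0.394, 3.117, 0.0]
ft_force: [-0.4, 0.8, 0.0]
width: 0.6
```

Call:
{"api": "send_rows", "payload": {
  "commands": [
    {"translation": [0.06, -0.1, 0], "twist": [0, 0, 0]},
    {"translation": [0.11, -0.2, 0], "twist": [0, 0, 0]},
    {"translation": [0.17, -0.3, 0], "twist": [0, 0, 0]},
    {"translation": [0.22, -0.4, 0], "twist": [0, 0, 0]},
    {"translation": [0.28, -0.5, 0], "twist": [0, 0, 0]},
    {"translation": [0.33, -0.6, 0], "twist": [0, 0, 0]},
    {"translation": [0.39, -0.7, 0], "twist": [0, 0, 0]},
    {"translation": [0.44, -0.8, 0], "twist": [0, 0, 0]},
    {"translation": [0.5, -0.9, 0], "twist": [0, 0, 0]},
    {"translation": [0.56, -1, 0], "twist": [0, 0, 0]}
  ]
}}

```text
t: 5.1
ee_pos: [436.2, 104.4, 404.7]
orientation: [0.395, 3.117, 0.0]
ft_force: [-0.1, 0.6, -0.2]
width: 0.7
```

```bash
python3 - <<'E'
from h import *
d=save('wrist','w1');o=ctrl.get_obs();print(o['t'],o['ee_pos'],o['orientation'],o['width'])
print(proj(d,[[489,6,84],[567,-48,62],[575,45,40]]),d['cam_to_world'])
E
```

```text
5.15 [436.85611434 103.69149476 404.75396583] [ 3.94710749e-01  3.11590423e+00 -5.79434087e-04] 0.5533370265376971
[[186.16840103 238.47790613]
 [170.5237728  289.57969279]
 [239.06658943 270.20249078]] [[ 2.49627055e-01  9.22148385e-01  2.95514280e-01  3.53371182e+02]
 [ 9.68341860e-01 -2.37525847e-01 -7.67822473e-02  1.25322410e+02]
 [-6.12345654e-04  3.05325774e-01 -9.52247760e-01  3.85630618e+02]
 [ 0.00000000e+00  0.00000000e+00  0.00000000e+00  1.00000000e+00]]
```

View pics/w1.png

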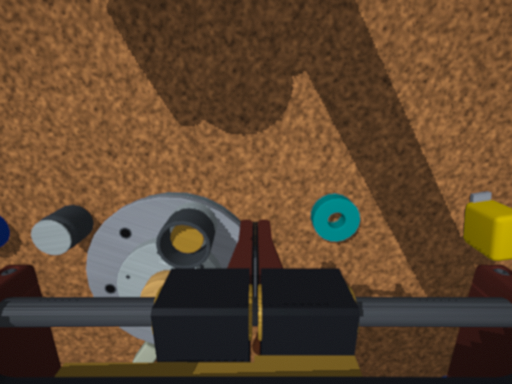

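The brass button shows at (188,239) in the wrist view, against (186,238) predicted, so the estimate is good to about 2 mm. I'll go above it and down into the cup.

Call:
{"api": "send_rows", "payload": {
  "commands": [
    {"translation": [0.06, -0.12, 0], "twist": [0, 0, 0]},
    {"translation": [0.13, -0.24, 0], "twist": [0, 0, 0]},
    {"translation": [0.2, -0.36, -0.1], "twist": [0, 0, 0]},
    {"translation": [0.26, -0.48, -0.25], "twist": [0, 0, 0]},
    {"translation": [0.33, -0.6, -0.4], "twist": [0, 0, 0]},
    {"translation": [0.39, -0.72, -0.55], "twist": [0, 0, 0]},
    {"translation": [0.45, -0.84, -0.7], "twist": [0, 0, 0]},
    {"translation": [0.5, -0.93, -0.83], "twist": [0, 0, 0]},
    {"translation": [0.53, -0.98, -0.9], "twist": [0, 0, 0]},
    {"translation": [0.53, -0.98, -0.9], "twist": [0, 0, 0]}
  ]
}}

```text
t: 6.15
ee_pos: [488.8, 6.6, 313.5]
orientation: [-0.396, -3.115, 0.0]
ft_force: [0.7, 0.4, 1.3]
width: 0.2
```

```bash
python3 - <<'E'
from h import *
d=save('wrist','w2');o=ctrl.get_obs();print(o['t'],o['ee_pos'],o['ft_force'])
print(proj(d,[[489,7,84],[489,7,102],[489,7,132]]))
s=save('scene','s2');print(proj(s,[[489,7,84],[489,7,132]]))
a=d['img'];b=cv2.resize(s['img'][110:240,170:343],(512,384),interpolation=cv2.INTER_CUBIC)
cv2.imwrite('pics/w2b.png',cv2.resize(np.hstack([a,b]),(800,300),interpolation=cv2.INTER_AREA)[:,:,::-1])
E
```

```text
6.2 [488.71619819   7.00384472 314.21603839] [0.43941565 0.95522508 0.4015412 ]
[[256.18541966 208.81462518]
 [256.27359495 217.99630658]
 [256.45779897 237.17186527]]
[[271.4768749  166.58998177]
 [272.31984522 156.09097714]]
```

View pics/w2b.png

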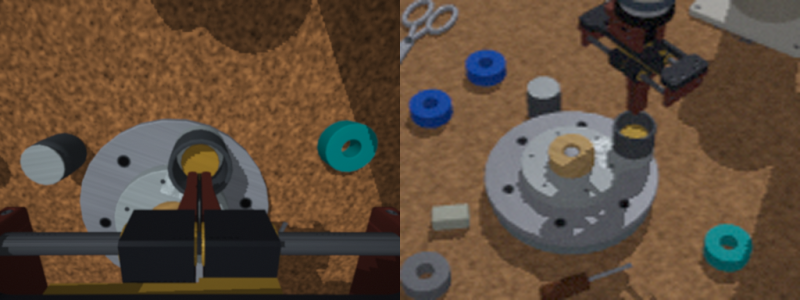

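Laterally the rim is centred at u≈256, but its top edge (v≈169) is a few mm off what I predicted. I'll check that.

```bash
python3 - <<'E'
from h import *
d=dict(np.load('pics/w2.npz'));im=d['img'];g=cv2.cvtColor(im,cv2.COLOR_RGB2GRAY)
print('col256 from150',g[150:226,256].tolist())
print('row205 from 205',g[205,205:308].tolist())
for x in (481,485,489):
  print(x,proj(d,[[x-31*.9223*1,7+31*.2375,102],[x-26*.9223,7+26*.2375,102],[x-20*.9223,7+20*.2375,84]])[:,1])
print(proj(d,[[489+k*.25,7+k*.968,102] for k in(-31,31)]))
E
```

```text
col256 from150 [66, 69, 77, 84, 90, 93, 92, 89, 90, 98, 110, 113, 113, 115, 108, 84, 57, 44, 43, 43, 44, 44, 44, 44, 43, 43, 44, 48, 54, 59, 57, 55, 53, 53, 55, 61, 68, 68, 69, 68, 68, 66, 68, 74, 86, 95, 98, 107, 113, 114, 115, 114, 114, 115, 116, 115, 115, 114, 114, 111, 111, 110, 110, 111, 111, 112, 111, 112, 112, 111, 103, 80, 48, 31, 29, 29]
row205 from 205 [123, 122, 123, 123, 125, 125, 125, 125, 127, 125, 111, 83, 61, 55, 53, 52, 49, 41, 32, 25, 26, 43, 70, 83, 86, 84, 76, 68, 66, 66, 64, 65, 67, 70, 82, 100, 110, 112, 112, 112, 112, 113, 113, 114, 115, 114, 116, 115, 115, 115, 116, 115, 115, 115, 114, 115, 114, 115, 114, 114, 115, 114, 115, 113, 114, 113, 113, 113, 113, 113, 112, 113, 112, 107, 96, 84, 82, 85, 83, 71, 51, 36, 33, 39, 47, 54, 56, 56, 54, 51, 53, 61, 71, 72, 72, 71, 72, 75, 77, 89, 108, 122, 126]
481 [169.04925319 175.61223465 176.55924601]
485 [174.39383822 180.87977218 181.36894719]
489 [179.67565508 186.08598067 186.12744329]
[[214.39435661 218.00416048]
 [298.16903966 217.99753725]]
```

The dark band at v=165–177 is the outer wall, and the rim starts at v=177. That puts the cup at about (488,8), which is good. Next I press.

Call:
{"api": "send_rows", "payload": {
  "commands": [
    {"translation": [-0.01, 0.01, -0.08], "twist": [0, 0, 0]},
    {"translation": [-0.01, 0.01, -0.18], "twist": [0, 0, 0]},
    {"translation": [-0.01, 0.01, -0.28], "twist": [0, 0, 0]},
    {"translation": [-0.01, 0.01, -0.36], "twist": [0, 0, 0]},
    {"translation": [-0.01, 0.01, -0.42], "twist": [0, 0, 0]},
    {"translation": [-0.01, 0.01, -0.46], "twist": [0, 0, 0]},
    {"translation": [-0.01, 0.01, -0.5], "twist": [0, 0, 0]},
    {"translation": [-0.01, 0.01, -0.54], "twist": [0, 0, 0]},
    {"translation": [-0.01, 0.01, -0.58], "twist": [0, 0, 0]},
    {"translation": [-0.01, 0.01, -0.58], "twist": [0, 0, 0]}
  ]
}}

```text
t: 7.25
ee_pos: [487.7, 8.3, 256.6]
orientation: [-0.395, -3.117, -0.0]
ft_force: [-2.5, 0.4, 5.7]
width: 0.7
```

Call:
{"api": "send_rows", "payload": {
  "commands": [
    {"translation": [0.02, 0.03, -0.008], "twist": [0, 0, 0]},
    {"translation": [0.05, 0.06, -0.008], "twist": [0, 0, 0]},
    {"translation": [0.085, 0.095, -0.008], "twist": [0, 0, 0]},
    {"translation": [0.125, 0.125, -0.008], "twist": [0, 0, 0]},
    {"translation": [0.165, 0.155, -0.008], "twist": [0, 0, 0]},
    {"translation": [0.205, 0.185, -0.008], "twist": [0, 0, 0]},
    {"translation": [0.245, 0.215, -0.008], "twist": [0, 0, 0]},
    {"translation": [0.29, 0.24, -0.008], "twist": [0, 0, 0]},
    {"translation": [0.33, 0.265, -0.008], "twist": [0, 0, 0]},
    {"translation": [0.33, 0.265, -0.008], "twist": [0, 0, 0]}
  ]
}}

```text
t: 8.25
ee_pos: [521.6, 35.1, 256.6]
orientation: [0.394, 3.114, 0.001]
ft_force: [0.1, 1.9, 6.8]
width: 0.9
```

```bash
python3 - <<'E'
from h import *
s=save('scene','s3');w=save('wrist','w3');o=ctrl.get_obs();print(o['t'],o['ee_pos'],o['ft_force'],o['moment'])
b=cv2.resize(s['img'][110:240,170:343],(512,384),interpolation=cv2.INTER_CUBIC)
cv2.imwrite('pics/s3b.png',cv2.resize(np.hstack([w['img'],b]),(800,300),interpolation=cv2.INTER_AREA)[:,:,::-1])
E
```

```text
8.35 [521.49036734  35.02536919 256.60159535] [-0.0421228  1.6760529  6.301575 ] [ 0.26596767  0.01162789 -0.01964864]
```

View pics/s3b.png

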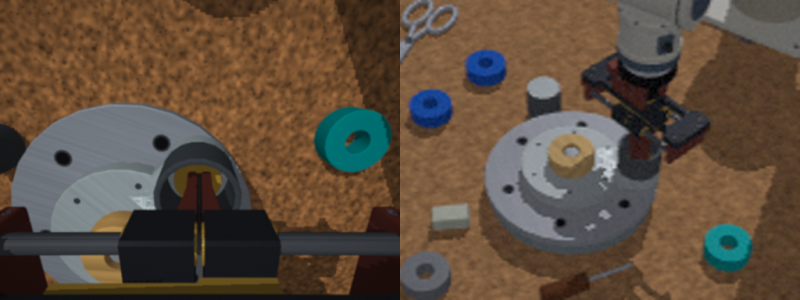

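The table has turned about 20°: the start hole is uncovered at (160,143). I'll raise the tips off the button, keeping them inside the cup, and push on against the wall.

Call:
{"api": "send_rows", "payload": {
  "commands": [
    {"translation": [0, 0, 0.06], "twist": [0, 0, 0]},
    {"translation": [0, 0, 0.12], "twist": [0, 0, 0]},
    {"translation": [0, 0, 0.165], "twist": [0, 0, 0]},
    {"translation": [0.02, 0.01, 0.165], "twist": [0, 0, 0]},
    {"translation": [0.06, 0.03, 0.165], "twist": [0, 0, 0]},
    {"translation": [0.11, 0.05, 0.165], "twist": [0, 0, 0]},
    {"translation": [0.155, 0.065, 0.165], "twist": [0, 0, 0]},
    {"translation": [0.205, 0.085, 0.165], "twist": [0, 0, 0]},
    {"translation": [0.255, 0.095, 0.165], "twist": [0, 0, 0]},
    {"translation": [0.255, 0.095, 0.165], "twist": [0, 0, 0]}
  ]
}}

```text
t: 9.35
ee_pos: [546.7, 44.4, 272.0]
orientation: [-0.395, -3.117, -0.0]
ft_force: [-0.0, -0.5, 0.1]
width: 0.1
```

```bash
python3 - <<'E'
from h import *
s=save('scene','s4');w=save('wrist','w4');t=save('top','t4');o=ctrl.get_obs();print(o['t'],o['ee_pos'],o['ft_force'])
b=cv2.resize(s['img'][110:240,170:343],(512,384),interpolation=cv2.INTER_CUBIC)
cv2.imwrite('pics/s4b.png',cv2.resize(np.hstack([w['img'],b]),(800,300),interpolation=cv2.INTER_AREA)[:,:,::-1])
E
```

```text
9.5 [546.44468966  44.41523552 272.2692314 ] [ 0.21865131 -0.03169945  0.41939606]
```

View pics/s4b.png

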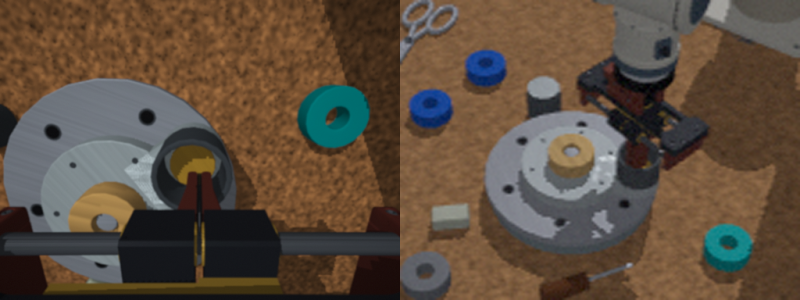

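Call:
{"api": "send_rows", "payload": {
  "commands": [
    {"translation": [0.03, 0.01, 0], "twist": [0, 0, 0]},
    {"translation": [0.06, 0.015, 0], "twist": [0, 0, 0]},
    {"translation": [0.09, 0.02, 0], "twist": [0, 0, 0]},
    {"translation": [0.12, 0.02, 0], "twist": [0, 0, 0]},
    {"translation": [0.15, 0.025, 0], "twist": [0, 0, 0]},
    {"translation": [0.18, 0.025, 0], "twist": [0, 0, 0]},
    {"translation": [0.21, 0.025, 0], "twist": [0, 0, 0]},
    {"translation": [0.24, 0.025, 0], "twist": [0, 0, 0]},
    {"translation": [0.27, 0.025, 0], "twist": [0, 0, 0]},
    {"translation": [0.29, 0.025, 0], "twist": [0, 0, 0]}
  ]
}}

```text
t: 10.5
ee_pos: [574.1, 45.5, 271.8]
orientation: [-0.394, -3.113, 0.005]
ft_force: [-6.4, -9.9, 2.2]
width: 0.6
```

```bash
python3 - <<'E'
from h import *
w=save('wrist','w5');o=ctrl.get_obs();print(o['t'],o['ee_pos'],o['ft_force'])
g=proj(w,[[574.5,46.5,40],[574.5,46.5,102],[574.5,46.5,84]]);print(g)
im=w['img'].copy()
q=proj(w,[[574.5+31*np.cos(a),46.5+31*np.sin(a),102] for a in np.linspace(0,6.28,60)])
for p in q: cv2.circle(im,tuple(np.round(p).astype(int).tolist()),1,(255,0,0),-1)
cv2.imwrite('pics/w5b.png',im[:,:,::-1])
E
```

```text
10.55 [574.41788238  45.59827545 271.83780539] [-4.4258514  -7.02378228  0.60705462]
[[257.78167121 208.28161341]
 [258.40074611 246.9240764 ]
 [258.18056748 233.18529564]]
```

View pics/w5b.png

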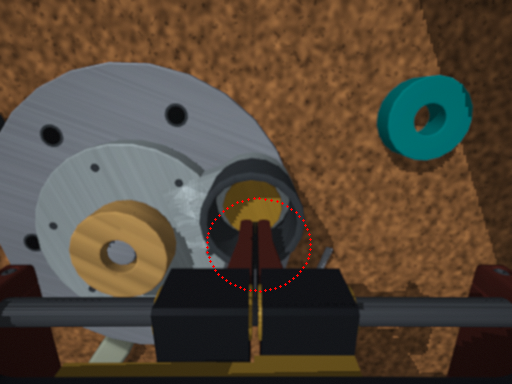

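The rim centre is at about (251,217), against (258,247) expected when locked. Next I'll locate the cup relative to the visible holes in this same picture.

```bash
python3 - <<'E'
from h import *
w=dict(np.load('pics/w5.npz'))
print('holes',ray(w,[[176,115],[51,135],[32,242]],40)[:,:2])
print('block top',ray(w,[[121,253]],86)[:,:2])
print(ray(w,[[251,217],[200,217],[303,217],[251,160],[251,174]],102)[:,:2])
print('start pred px',proj(w,[[488.9,5.5,40],[567,-48,86]]))
g=cv2.cvtColor(w['img'],cv2.COLOR_RGB2GRAY)
print(g[150:215,262].tolist());print(g[215,190:315].tolist())
E
```

```text
holes [[ 488.66209317    6.62853556]
 [ 479.31109573  -88.44451662]
 [ 556.92710565 -144.8269245 ]]
block top [[564.98211653 -45.72256222]]
[[554.55732358  47.13044548]
 [547.23438362  18.49117041]
 [562.00429875  76.28883772]
 [522.0295759   55.64441106]
 [529.64008959  53.65229123]]
start pred px [[174.6465398  115.71948317]
 [118.9920915  256.31777717]]
[125, 122, 118, 111, 103, 100, 100, 99, 93, 71, 47, 39, 38, 38, 39, 39, 39, 39, 39, 38, 38, 37, 39, 44, 51, 56, 56, 53, 51, 49, 51, 56, 62, 65, 65, 64, 61, 62, 62, 61, 61, 61, 62, 63, 63, 62, 62, 71, 92, 104, 107, 107, 107, 107, 107, 106, 107, 107, 107, 107, 109, 107, 107, 108, 108]
[165, 170, 175, 173, 165, 153, 147, 148, 142, 118, 83, 59, 55, 54, 51, 51, 46, 37, 27, 23, 24, 24, 25, 23, 23, 24, 24, 25, 23, 28, 44, 66, 77, 78, 73, 67, 65, 63, 63, 62, 62, 63, 63, 62, 63, 64, 69, 73, 85, 99, 105, 104, 105, 106, 106, 105, 104, 105, 107, 105, 104, 104, 104, 104, 104, 104, 107, 107, 108, 108, 107, 107, 108, 109, 107, 107, 106, 107, 106, 103, 105, 103, 103, 104, 105, 105, 105, 103, 99, 92, 86, 84, 83, 75, 60, 41, 33, 36, 37, 38, 36, 34, 34, 32, 31, 34, 43, 49, 51, 51, 50, 50, 48, 46, 49, 54, 58, 60, 62, 62, 60, 57, 58, 53, 49]
```

The cup is at about (559,46), roughly 9° short of the hole. The finger is also loading the outer wall radially, so I'll ease y back and keep advancing gently.

Call:
{"api": "send_rows", "payload": {
  "commands": [
    {"translation": [0, -0.02, 0], "twist": [0, 0, 0]},
    {"translation": [0, -0.04, 0], "twist": [0, 0, 0]},
    {"translation": [0.01, -0.04, 0], "twist": [0, 0, 0]},
    {"translation": [0.02, -0.04, 0], "twist": [0, 0, 0]},
    {"translation": [0.03, -0.04, 0], "twist": [0, 0, 0]},
    {"translation": [0.04, -0.04, 0], "twist": [0, 0, 0]},
    {"translation": [0.05, -0.04, 0], "twist": [0, 0, 0]},
    {"translation": [0.06, -0.04, 0], "twist": [0, 0, 0]},
    {"translation": [0.07, -0.04, 0], "twist": [0, 0, 0]},
    {"translation": [0.07, -0.04, 0], "twist": [0, 0, 0]}
  ]
}}

```text
t: 11.55
ee_pos: [581.9, 42.6, 272.1]
orientation: [-0.394, -3.115, 0.001]
ft_force: [-3.8, -0.2, -1.1]
width: 0.6
```

```bash
cat > m.py <<'E'
from h import *
import sys
w=save('wrist',sys.argv[1]);o=ctrl.get_obs();print(o['t'],o['ee_pos'].round(1),o['ft_force'].round(1))
# expected near-edge of the rim (outer, inner) with the cup locked, vs gray profile along that line
g=cv2.cvtColor(w['img'],cv2.COLOR_RGB2GRAY)
for sgn in (1,):
  c=np.array([574.5,46.5])
  L=np.array([[c[0]-k,c[1],102] for k in range(70,10,-2)])
  p=proj(w,L);print([(int(574.5-l[0]),int(g[int(round(q[1])),int(round(q[0]))])) for l,q in zip(L,p) if 0<=q[1]<384])
E
python3 m.py w6
```

```text
11.6 [581.9  42.6 272.1] [-3.9 -1.6 -1.4]
[(70, 119), (68, 117), (66, 123), (64, 119), (62, 116), (60, 118), (58, 119), (56, 117), (54, 119), (52, 116), (50, 115), (48, 111), (46, 106), (44, 42), (42, 43), (40, 42), (38, 52), (36, 52), (34, 44), (32, 63), (30, 61), (28, 62), (26, 62), (24, 61), (22, 62), (20, 68), (18, 103), (16, 104), (14, 103), (12, 104)]
```

Call:
{"api": "send_rows", "payload": {
  "commands": [
    {"translation": [0.01, 0, 0], "twist": [0, 0, 0]},
    {"translation": [0.02, 0, 0], "twist": [0, 0, 0]},
    {"translation": [0.03, 0, 0], "twist": [0, 0, 0]},
    {"translation": [0.04, 0, 0], "twist": [0, 0, 0]},
    {"translation": [0.045, 0, 0], "twist": [0, 0, 0]},
    {"translation": [0.05, 0, 0], "twist": [0, 0, 0]},
    {"translation": [0.055, 0, 0], "twist": [0, 0, 0]},
    {"translation": [0.06, 0, 0], "twist": [0, 0, 0]},
    {"translation": [0.06, 0, 0], "twist": [0, 0, 0]},
    {"translation": [0.06, 0, 0], "twist": [0, 0, 0]}
  ]
}}

```text
t: 12.6
ee_pos: [588.2, 42.8, 272.3]
orientation: [-0.394, -3.117, 0.0]
ft_force: [-1.0, 0.7, 0.1]
width: 0.5
```

```bash
python3 m.py w7
```

```text
12.65 [588.2  42.8 272.4] [ 0.4  0.3 -0. ]
[(70, 121), (68, 120), (66, 117), (64, 123), (62, 117), (60, 116), (58, 118), (56, 118), (54, 119), (52, 118), (50, 116), (48, 115), (46, 112), (44, 116), (42, 115), (40, 112), (38, 106), (36, 43), (34, 44), (32, 44), (30, 47), (28, 56), (26, 49), (24, 57), (22, 62), (20, 63), (18, 66), (16, 91), (14, 104), (12, 103)]
```

The rim moved about 8 mm for 6 mm of finger travel and the force fell to zero, so the pin seems to have snapped in. I'll nudge gently to test the lock.

Call:
{"api": "send_rows", "payload": {
  "commands": [
    {"translation": [0.005, 0, 0], "twist": [0, 0, 0]},
    {"translation": [0.01, 0, 0], "twist": [0, 0, 0]},
    {"translation": [0.015, 0, 0], "twist": [0, 0, 0]},
    {"translation": [0.02, 0, 0], "twist": [0, 0, 0]},
    {"translation": [0.025, 0, 0], "twist": [0, 0, 0]},
    {"translation": [0.03, 0, 0], "twist": [0, 0, 0]},
    {"translation": [0.03, 0, 0], "twist": [0, 0, 0]},
    {"translation": [0.03, 0, 0], "twist": [0, 0, 0]},
    {"translation": [0.03, 0, 0], "twist": [0, 0, 0]},
    {"translation": [0.03, 0, 0], "twist": [0, 0, 0]}
  ]
}}

```text
t: 13.65
ee_pos: [590.5, 42.8, 272.2]
orientation: [-0.394, -3.114, 0.001]
ft_force: [-5.2, -0.7, 3.7]
width: 0.4
```

```bash
python3 m.py w8
```

```text
13.7 [590.5  42.7 272.2] [-5.6 -0.3  3.2]
[(70, 118), (68, 121), (66, 116), (64, 122), (62, 122), (60, 115), (58, 119), (56, 119), (54, 118), (52, 118), (50, 120), (48, 115), (46, 113), (44, 114), (42, 116), (40, 116), (38, 112), (36, 63), (34, 44), (32, 43), (30, 43), (28, 57), (26, 49), (24, 58), (22, 63), (20, 61), (18, 62), (16, 61), (14, 102), (12, 104)]
```

Force rises to 5.6 N with the cup hardly moving, which fits a lock. I'll back off the wall, lift straight out, and move away to look.

Call:
{"api": "send_rows", "payload": {
  "commands": [
    {"translation": [-0.05, 0.01, 0], "twist": [0, 0, 0]},
    {"translation": [-0.1, 0.02, 0], "twist": [0, 0, 0]},
    {"translation": [-0.14, 0.03, 0], "twist": [0, 0, 0]},
    {"translation": [-0.14, 0.03, 0.06], "twist": [0, 0, 0]},
    {"translation": [-0.14, 0.03, 0.2], "twist": [0, 0, 0]},
    {"translation": [-0.14, 0.03, 0.35], "twist": [0, 0, 0]},
    {"translation": [-0.14, 0.03, 0.5], "twist": [0, 0, 0]},
    {"translation": [-0.3, 0.03, 0.65], "twist": [0, 0, 0]},
    {"translation": [-0.5, 0.03, 0.8], "twist": [0, 0, 0]},
    {"translation": [-0.7, 0.03, 0.9], "twist": [0, 0, 0]}
  ]
}}

```text
t: 14.7
ee_pos: [521.0, 45.7, 364.8]
orientation: [0.394, 3.114, 0.001]
ft_force: [-0.3, -0.1, -0.5]
width: 0.5
```

Call:
{"api": "send_rows", "payload": {
  "commands": [
    {"translation": [-0.1, 0.1, 0], "twist": [0, 0, 0]},
    {"translation": [-0.2, 0.2, 0], "twist": [0, 0, 0]},
    {"translation": [-0.3, 0.3, 0], "twist": [0, 0, 0]},
    {"translation": [-0.4, 0.4, 0], "twist": [0, 0, 0]},
    {"translation": [-0.5, 0.5, 0], "twist": [0, 0, 0]},
    {"translation": [-0.6, 0.6, 0], "twist": [0, 0, 0]},
    {"translation": [-0.7, 0.7, 0], "twist": [0, 0, 0]},
    {"translation": [-0.8, 0.8, 0], "twist": [0, 0, 0]},
    {"translation": [-0.8, 0.8, 0], "twist": [0, 0, 0]},
    {"translation": [-0.8, 0.8, 0], "twist": [0, 0, 0]}
  ]
}}

```text
t: 15.7
ee_pos: [441.1, 126.1, 362.5]
orientation: [0.393, 3.116, 0.0]
ft_force: [-0.4, -0.3, 0.3]
width: 0.2
```

```bash
python3 - <<'E'
from h import *
w=save('wrist','w9');t=save('top','t9');s=save('scene','s9');o=ctrl.get_obs();print(o['t'],o['ee_pos'],o['ft_force'])
c=lambda a,x,y,wd,h:cv2.resize(a[y:y+h,x:x+wd],(400,300),interpolation=cv2.INTER_CUBIC)
p=np.round(proj(w,[[574.5,46.5,90]])[0]).astype(int);print(p)
x=int(np.clip(p[0]-80,0,352));y=int(np.clip(p[1]-60,0,264))
r1=np.hstack([c(t['img'],200,155,144,108),c(s['img'],190,130,133,100)]);r2=np.hstack([c(w['img'],0,0,512,384),c(w['img'],x,y,160,120)])
cv2.imwrite('pics/fin.png',np.vstack([r1,r2])[:,:,::-1])
E
```

```text
15.85 [441.5818779  125.59431476 362.45497335] [ 0.35638796 -0.23078439 -0.22322065]
[215 319]
```

View pics/fin.png

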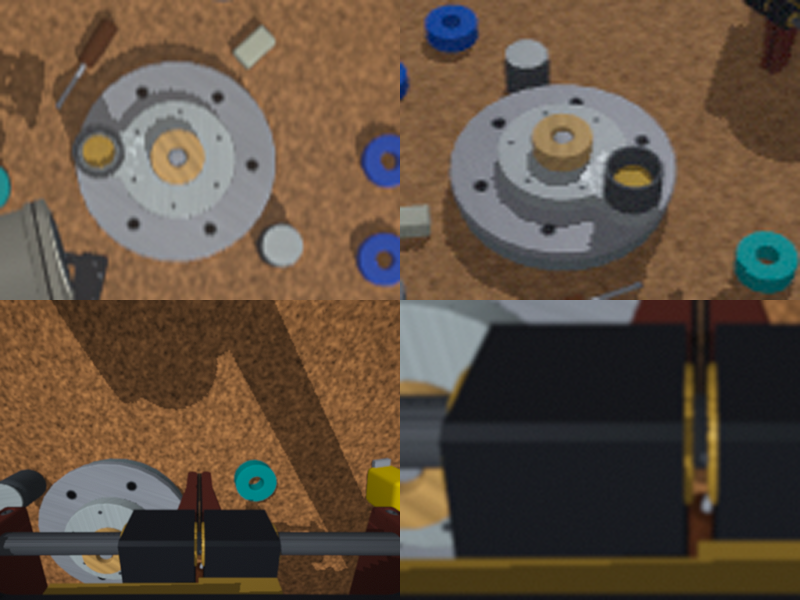

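The cup now sits over the next hole, the block is on its spigot, and the bystanders are in place. I'll bring the wrist camera directly above the cup to check the button height and angle.

Call:
{"api": "send_rows", "payload": {
  "commands": [
    {"translation": [0.1, -0.05, 0], "twist": [0, 0, 0]},
    {"translation": [0.2, -0.1, 0], "twist": [0, 0, 0]},
    {"translation": [0.3, -0.15, 0], "twist": [0, 0, 0]},
    {"translation": [0.4, -0.2, 0], "twist": [0, 0, 0]},
    {"translation": [0.5, -0.25, 0], "twist": [0, 0, 0]},
    {"translation": [0.6, -0.3, 0], "twist": [0, 0, 0]},
    {"translation": [0.7, -0.35, 0], "twist": [0, 0, 0]},
    {"translation": [0.8, -0.4, 0], "twist": [0, 0, 0]},
    {"translation": [0.9, -0.45, 0], "twist": [0, 0, 0]},
    {"translation": [1, -0.5, 0], "twist": [0, 0, 0]}
  ]
}}

```text
t: 16.85
ee_pos: [542.0, 75.4, 362.3]
orientation: [-0.394, -3.117, 0.0]
ft_force: [-1.3, -0.1, -0.4]
width: -0.0
```

Call:
{"api": "send_rows", "payload": {
  "commands": [
    {"translation": [0.1, -0.05, 0], "twist": [0, 0, 0]},
    {"translation": [0.2, -0.1, 0], "twist": [0, 0, 0]},
    {"translation": [0.3, -0.15, 0], "twist": [0, 0, 0]},
    {"translation": [0.4, -0.2, -0.1], "twist": [0, 0, 0]},
    {"translation": [0.5, -0.25, -0.2], "twist": [0, 0, 0]},
    {"translation": [0.6, -0.3, -0.3], "twist": [0, 0, 0]},
    {"translation": [0.7, -0.35, -0.4], "twist": [0, 0, 0]},
    {"translation": [0.8, -0.4, -0.5], "twist": [0, 0, 0]},
    {"translation": [0.9, -0.45, -0.5], "twist": [0, 0, 0]},
    {"translation": [1, -0.5, -0.5], "twist": [0, 0, 0]}
  ]
}}

```text
t: 17.85
ee_pos: [642.0, 25.4, 311.9]
orientation: [-0.394, -3.116, 0.0]
ft_force: [-0.9, 0.6, 0.4]
width: 0.7
```

```bash
python3 - <<'E'
from h import *
w=save('wrist','w10');o=ctrl.get_obs();print(o['t'],o['ee_pos'],o['ft_force'],w['cam_to_world'][:3,3])
im=w['img'];hsv=cv2.cvtColor(im,cv2.COLOR_RGB2HSV)
m=((hsv[...,0]>15)&(hsv[...,0]<35)&(hsv[...,1]>120)).astype(np.uint8)
p=proj(w,[[574.5,46.5,84]])[0];print('pred',p)
n,l,st,ce=cv2.connectedComponentsWithStats(m)
for i in range(1,n):
    if st[i,4]>300: print(st[i],ce[i],ray(w,[ce[i]],84))
an=np.linspace(0,6.28,90)
for z in(84,76.5):
    q=proj(w,[[574.5+20*np.cos(a),46.5+20*np.sin(a),z] for a in an]);print(z,q.min(0),q.max(0))
print('start hole-based',proj(w,[[652,-8.6,40]]))
cv2.imwrite('pics/w10b.png',im[:,:,::-1])
E
```

```text
17.9 [643.49201847  24.73785204 312.71685189] [ 1.02567575 -0.10278729  0.73149059] [559.21403377  46.24390302 292.96386032]
pred [260.67982242 117.79519334]
[ 235   92   53   55 2314] [260.99178911 118.64131374] [[575.13043882  46.57309595  84.        ]]
[  88   94   95   89 5945] [134.61396131 137.30075694] [[564.98875421 -46.40496216  84.        ]]
[  55  355  308   22 5240] [222.82805344 367.54828244] [[794.44062321 -46.60273521  84.        ]]
84 [232.84123667  88.29585054] [288.53397025 145.53728093]
76.5 [233.59378749  88.57317565] [287.3970964  143.91357687]
start hole-based [[223.88810533 209.23706008]]
```

View pics/w10b.png

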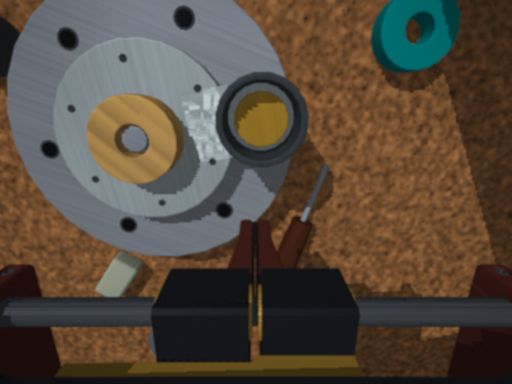

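The button is centred at (575.1,46.6), within 1 mm of the next hole. Its apparent width doesn't settle the height, because the mask threshold biases it. I'll calibrate with a sub-pixel edge measure against the start picture, where the button was out.

```bash
python3 - <<'E'
from h import *
an=np.linspace(0,2*np.pi,72,endpoint=False)
def prof(f,c,dirs):
    w=dict(np.load(f'pics/{f}.npz'));b=cv2.GaussianBlur(w['img'],(0,0),.5).astype(np.float32);s=b[...,0]-b[...,2] # brass: R-B
    out=[]
    for a in dirs:
        r=np.arange(10,27,.25);res=[]
        for z in(84,76.5):
            q=proj(w,np.c_[c[0]+r*np.cos(a),c[1]+r*np.sin(a),np.full(len(r),z)]).astype(np.float32)
            v=cv2.remap(s,q[:,0].reshape(1,-1),q[:,1].reshape(1,-1),cv2.INTER_LINEAR)[0]
            h=v[:8].mean()/2;k=np.argmax(v<h);res.append(r[k] if v.min()<h else np.nan)
        out.append(res)
    return np.array(out)
for f,c in(('w1',(488.5,7)),('w2',(488.5,7)),('w10',(575.1,46.6))):
    p=prof(f,c,an[::3]);print(f);
    # diameters across opposite directions
    n=len(p)//2;print((p[:n]+p[n:]).round(1).tolist())
E
```

```text
w1
[[37.2, 37.0], [38.2, 37.8], [39.2, 38.8], [38.0, 39.0], [37.8, 38.2], [38.2, 37.5], [37.5, 36.2], [37.2, 37.2], [36.8, 37.5], [35.2, 37.0], [35.0, 37.0], [35.5, 36.8]]
w2
[[nan, 32.5], [42.0, 34.2], [39.5, 40.8], [38.8, 40.2], [38.2, 39.5], [38.2, 39.0], [38.0, 39.0], [39.0, 39.5], [35.0, 40.0], [32.0, 33.5], [32.2, 33.2], [32.0, 33.0]]
w10
[[38.5, 39.8], [39.2, 40.5], [38.5, 40.0], [38.2, 39.5], [38.8, 40.0], [38.0, 39.2], [38.2, 39.5], [39.0, 40.5], [38.0, 39.5], [38.2, 39.5], [38.8, 40.2], [38.2, 39.8]]
```

With the button known to be out (w2), the unoccluded diameters under the z=84 mm assumption are 38–39 mm. Now they read 38.5 mm under the same assumption, and a button still 7.5 mm in would read about 37. So the plunger is fully out, and I'll hand the job in.

```bash
python3 -c "
from workcell import ctrl
print(ctrl.close_job())"
```

```text
the job is handed in; nothing more can be done
None
```

The turntable is at the next hole clockwise and, by my checks, locked there; I handed the job in at about 18 s. I pressed the plunger in with closed fingertips and pushed the table about 20° by the cup. I then raised the tips off the button and pushed the cup wall slowly until the pin snapped in. After that I backed off, lifted out and touched nothing more.

**Last checks:**
- **Position:** the button centre is at (575.1, 46.6), within about 1 mm of the next hole.
- **Lock:** a gentle nudge met about 5.6 N with hardly any movement, as a locked table would.
- **Plunger out:** the button's apparent diameter fits fully out, 38.5 mm assuming it is out, against 38–39 mm when it was known to be out. My first, cruder width check leaned towards pressed in, but that mask was biased. The better measure rests on a difference of only about 1.3 mm.
- **Surroundings:** the block is still on its spigot, and the tin, chalk and awl look unmoved in the pictures. I did not check the other bystanders closely at the end, but the arm was never near them at low height.

One thing was not clean: midway, a side load of about 10 N built up on the cup wall. I eased it off before going on; it was well under the limits.

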